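# Load a counting cell into the corner pocket of an imager tray and shut the tray

### The job

Load the counting cell into the imager with the fingertips alone, by pushing and without gripping or lifting it: push the small white cell across the open tray until its long side lies flat against the rail on the left, then slide it along the rail, keeping it against the rail, past the sprung finger into the corner until it meets the end stop. Only then push the tray by its front plate fully home into the housing. Leave the things standing round the imager where they are.

Things in the scene. Friction and masses are not known exactly. Their poses are not given: they have to be found in the camera images.
- cell: the counting cell: small white plastic slab with a glass window on top, 54 mm (its x) x 36 mm (its y) x 14 mm tall, about 45 g, the same either way round; origin at the centre of its underside; it lies loose on the tray floor and slides there under about 0.5 N; surfaces grip (friction about 1), so press it only lightly against the rail while sliding it along
- pocket_corner (a point): the pocket's corner, at tray-floor height, where the rail's inner face meets the end stop's face; moves with the tray. Its +x: the tray's push-in direction, away from the robot; +y: towards the rail, to the robot's left; z = 0: the tray floor, which has no lip, x -150 to 0, y -127 to 0 mm. Seated in the corner, the cell's origin is at x -27, y -18, z 0 mm, its long side along the rail
- rail_end (a point): front end of the rail's inner face, at floor height; axes as pocket_corner. The rail is a bright aluminium bar 8 mm wide, 8 mm high; its inner face is y = 0 from here to the corner, 112 mm farther along +x. The end stop across its far end is 8 mm high and runs 40 mm from the corner towards -y
- tray_front (a point): middle of the tray's flat upright front plate, on its front face, 17 mm above the bench; the plate is 150 mm wide and spans heights 4 to 30 mm (its upper edge is flush with the tray floor). Same axes as pocket_corner. Pushed towards +x to shut the tray; the plate's face still stands 23 mm in front of the housing when the tray is home
- tray (a joint): travel of the tray into the housing, m: 0 fully drawn out, 0.135 fully home at its hard stop. A stiff slide: moves only when pushed with more than about 10 N and stays where it is left
- spring_finger (a joint): turn of the sprung steel finger about its upright pivot, rad: 0 at rest, about 0.16 when it bears on the seated cell and holds it against the rail with 1 to 2 N; pushing the cell past it takes 2 to 5 N; it yields towards -y
- finger_nose (a point): the nose of the sprung finger, the point of it nearest the rail (32 mm from the rail at rest), 6 mm above the tray floor. Made of 6 mm wire, 3 to 12 mm above the floor; in the frame of pocket_corner its pivot (10 mm across) is at x -52, y -53 mm; it slants from there to this nose at x -26, y -32 mm, and on to a free end at x -15, y -39 mm
- imager: the imager: white desktop instrument 190 mm wide and 165 mm deep, fixed on the bench; origin on the bench under the middle of its front face, +x into the housing, +y to the robot's left, turned by up to 0.25 rad. Housing 76 mm high over its first 70 mm of depth, then a camera head 147 mm high, 140 mm wide; the tray comes out of a slot in the front face
- timer: bystander, to be left alone: white square bench timer, 62 x 62 x 16 mm; origin at the centre of its underside
- petri: bystander, to be left alone: shallow clear petri dish with white filter paper, 68 mm across, 13 mm tall; origin at the centre of its underside
- stopper: bystander, to be left alone: dull red rubber stopper, 32 mm across, 30 mm tall; origin at the centre of its underside
- forceps: bystander, to be left alone: steel forceps lying on the bench, 15 x 135 x 10 mm, long axis its y; origin at the centre of its underside
There are look-alikes about, which are no part of the job. Of the things that look like the cell, the smaller one is meant.

How it is judged:
By the outcome, as a careful person would: the job done as asked, in the order asked, and still so for the second after the job is handed in, with the robot touching nothing.
It also fails if it takes over 56 s, if anything falls off the work surface, if the arm or the gripper's body presses on something with over 40 N, if the wrist force passes 120 N, or if a joint passes its speed limit or range.

### The arm

A 6-joint arm with a two-finger parallel gripper is mounted at the origin on a cart in front of the work surface, level with it; the furniture and walls round the work are solid. World frame = base frame: x ahead of the robot, y to its left, z up, the work surface at z = 0. Lengths are in m, angles in rad, forces in N, time in s.
With the tool pointing down it reaches from about 0.35 to 0.85 m from the base axis. Payload 8.1 kg.
Tool frame: the origin (TCP) lies between the finger pads; the fingertips stand 19 mm ahead of it and the grasp point (between the pads) is the TCP; z points along the fingers, y is the line along which they close (so a half turn about z gives the same grasp; the last joint's range is limited). The gripper opens to 93 mm and grips with 3 to 60 N. Pads are 15 mm wide; open, the fingers measure 128 mm over their backs; the gripper's body (75 mm by 188 mm) begins 65 mm behind the grasp point.
Start: joints at [1.182, 0.13, 1.488, -0, 1.523, -0.085], TCP at [0.179, 0.573, 0.216] pointing down, gripper open.
Joint ranges: [-2.96, 2.96], [-0.89, 2.26], [0.02, 2.5], [-1.34, 4.48], [0, 2.73], [-2.66, 2.66]. Speed limits (rad/s): [2.39, 2.39, 2.79, 3.14, 3.14, 3.14].

### API

Orientations are given as a unit quaternion [w, x, y, z].
In Python, from station import * gives the robot as it stands. The module is installed in compiled form; this text tells all that it offers.
- The arm moves only by the tool carry_out, never from a script. Its argument "rows" is a list of rows, each a list of 6 numbers: the shift along the tool's x, y, z in mm, then the turn, a rotation vector about the tool's x, y, z in rad. In form: [[tx, ty, tz, rx, ry, rz], ...]. A call has 1 to 8 rows; each row is the pose to reach, as a shift and turn from the pose commanded when the call began, along the tool's axes at that moment; what a row does not reach only later rows make up. A row lasts 1/8 s, in which the tool goes at most 62.5 mm and 10.7 degrees, less where a joint would pass 70% of its speed; a pose out of reach is approached as far as the arm can. A call with a gripper value outside its range is refused whole. "jaw" is the finger opening in mm, from 0 to 93, set as the call begins (left out, the last holds). The fingers move at their own pace and stop on an object; the grip force is fixed at half the most. Time passes only in rows, so rows that repeat a pose let the fingers close. It gives the time, the measured TCP pose, the force, the opening and the grip force at its end, in the units of the state.
- observe(): the state, without advancing time (a new reading comes with each control period).
- snapshot(name): name is "scene" or "top" or "wrist"; returns (picture, depth): 420x560x3 uint8, red, green, blue; 420x560 float32, m along the optical axis (not along the pixel's ray), 0 where there is no reading.
- calibration(name): a dict with "fx", "fy", "cx", "cy" (pixels), "eye" and "rotation" of the camera in the world. Camera axes: x right, y up, looking along -z (the intrinsics and any distortion apply to the point x, -y, -z); pixel columns grow to the right and rows downward; lengths in m; the calibration is good to about 2 mm. A picture is of the moment at which its call begins: read the wrist's pose just before it. calibration takes no time and is no camera call; for the wrist camera it gives the pose at the moment of the call.
- job_done(): hands the job in; it is judged then, once.
The state is a dict: "t": time; "joints": joint angles; "dq": joint speeds; "joint_efforts": joint torques, N m; "tool_pos": TCP position; "ee_rot": TCP orientation; "wrist_force": force on the tool from outside, world axes, zero at the start; "moment": the same for the moment, N m; "gripper_width": opening from 0.0 (shut) to 1.0 (fully open); "grasp_force": force on a finger pad.
Only numpy, scipy, OpenCV 4.12 (cv2) and the standard library are available. Lean on these libraries where they do the work, as an engineer would, in place of code of your own. Each camera call takes 0.05 s, during which the arm holds its last target. There are 200 camera calls.

## Working session

There is one attempt and no reset: what is moved stays moved. The work goes in short steps, Python scripts to look and compute and a tool call to move; the robot and the scene stay as the last step left them, time stands still between calls to the robot, and variables do not carry over. Pictures are saved under pics/ and viewed, at most 10 in all, crops included, and the job is handed in when it is done.

Besides the shell and the picture viewer there is one more tool, called as name(argument=value, ...), one argument or row to a line, values as JSON. carry_out: Moves the arm, as the interface text tells. Its arguments: {"type":"object","properties":{"rows":{"type":"array","items":{"type":"array","items":{"type":"number"}}},"jaw":{"type":"number"}},"required":["rows"]}

```bash
mkdir -p pics
python3 - <<'E'
from station import *
import cv2,numpy as np
o=observe();print(o)
for n in("top","scene"):
    c=calibration(n);print(n,c)
    p,d=snapshot(n);cv2.imwrite(f"pics/{n}0.png",p[:,:,::-1]);np.savez(f"{n}0.npz",p=p,d=d,**c)
E
```

```text
{'t': 0.0, 'joints': array([ 1.18157481e+00,  1.31139322e-01,  1.48926935e+00,  1.67225599e-05,
        1.52300589e+00, -8.54250515e-02]), 'dq': array([-0.00086958,  0.0005433 , -0.0001732 , -0.00040797,  0.00043089,
        0.00013297]), 'joint_efforts': array([ 1.11246343e-03, -5.59840643e+01, -4.91767323e+01,  7.68422987e-02,
        3.52760672e-02, -1.98789330e-04]), 'tool_pos': array([0.17925602, 0.5719974 , 0.21500596]), 'ee_rot': array([-2.22284281e-04,  1.51315121e-01,  9.88485156e-01, -8.83457589e-04]), 'wrist_force': array([0.52370997, 0.93022729, 0.36155612]), 'moment': array([-0.00834307, -0.02131652, -0.019899  ]), 'grasp_force': 0.0, 'gripper_width': 1.0010827880360955}
top {'fx': 396.0474202635842, 'fy': 396.0474202635842, 'cx': 278.38920464999944, 'cy': 216.58579618314653, 'eye': array([ 0.37948539, -0.38039967,  0.87936975]), 'rotation': array([ 0.71408917,  0.0412176 , -0.04751891, -0.69722286])}
scene {'fx': 478.28785329367685, 'fy': 478.28785329367685, 'cx': 283.04542174605933, 'cy': 218.5537549050451, 'eye': array([0.1517339 , 0.30420057, 0.45719031]), 'rotation': array([-0.2097347 , -0.11853995,  0.4972001 ,  0.83351766])}
```

View pics/top0.png

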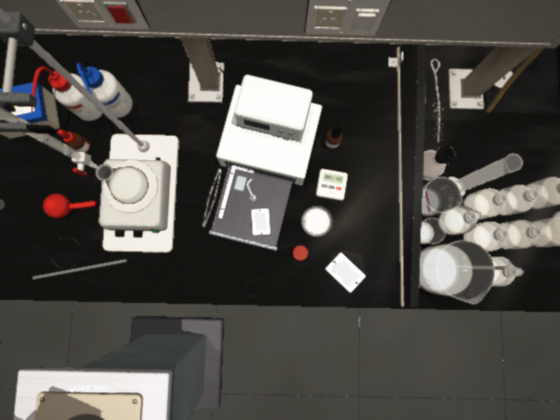

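View pics/scene0.png

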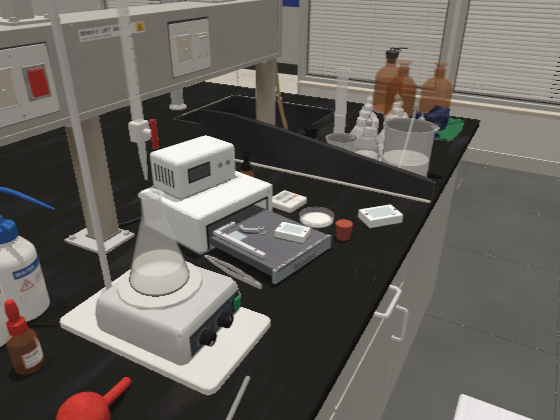

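Top view: a white cell with a glass window lies on the tray at about (261,222). A bigger similar slab lies on the bench at (345,272), and the square timer is at (332,184). The smaller slab on the tray fits the description. I'll confirm it in an enlarged crop.

```bash
cat > h.py <<'E'
import numpy as np,cv2
from scipy.spatial.transform import Rotation as R
def rot(q): return R.from_quat([q[1],q[2],q[3],q[0]]).as_matrix()
def ray(c,u,v):
    d=np.array([(u-c['cx'])/c['fx'],-(v-c['cy'])/c['fy'],-1.]);return rot(c['rotation'])@d
def plane(c,u,v,z):
    d=ray(c,u,v);return c['eye']+d*(z-c['eye'][2])/d[2]
def dep(c,d,u,v): return c['eye']+ray(c,u,v)*d[int(v),int(u)]
def proj(c,P):
    p=rot(c['rotation']).T@(np.asarray(P)-c['eye']);return np.array([c['cx']-c['fx']*p[0]/p[2],c['cy']+c['fy']*p[1]/p[2]])
E
python3 - <<'E'
from h import *
t=np.load("top0.npz")
for n,u,v in[("cell",261,222),("lookalike",345,272),("tray floor",235,215),("bench",200,250),("housing",235,160)]:
    print(n,dep(t,t['d'],u,v).round(4))
s=np.load("scene0.npz")
a=cv2.resize(t['p'][150:265,195:365],None,fx=4.4,fy=4.4,interpolation=3)
b=cv2.resize(s['p'][190:280,180:420],None,fx=3.1,fy=3.1,interpolation=3)
# corners of white blobs with window
for name,(v0,v1,u0,u1) in{"cell":(200,243,242,280),"look":(250,295,322,370)}.items():
    g=t['p'][v0:v1,u0:u1].min(2);m=cv2.morphologyEx((g>150).astype(np.uint8),3,np.ones((5,5)))
    c=max(cv2.findContours(m,0,2)[0],key=cv2.contourArea);r=cv2.minAreaRect(c)
    z=.044 if name=="cell" else .015
    q=np.array([plane(t,u+u0,v+v0,z) for u,v in cv2.boxPoints(r)]);print(name,q.round(4)[:,:2],np.linalg.norm(np.diff(q,axis=0),axis=1).round(4))
cv2.imwrite("pics/cropA.png",a[:,:,::-1]);cv2.imwrite("pics/cropB.png",b[:,:,::-1]);print(a.shape,b.shape)
E
```

```text
cell [ 0.4725 -0.35    0.0447]
lookalike [ 0.3714 -0.5329  0.0204]
tray floor [ 0.4879 -0.293   0.0303]
bench [ 4.119e-01 -2.154e-01 -3.000e-04]
housing [ 0.597  -0.2936  0.0775]
cell [[ 0.5006 -0.3266]
 [ 0.5042 -0.3654]
 [ 0.4479 -0.3706]
 [ 0.4444 -0.3321]] [0.039  0.0566 0.0386]
look [[ 0.3779 -0.489 ]
 [ 0.4154 -0.5237]
 [ 0.3647 -0.5792]
 [ 0.3278 -0.5445]] [0.051  0.0752 0.0507]
(506, 748, 3) (279, 744, 3)
```

View pics/cropA.png

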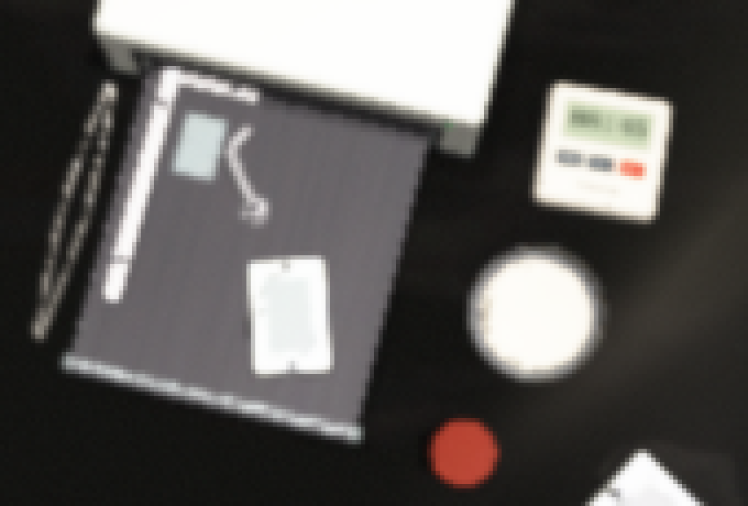

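The crop shows the cell on the tray at crop (290,315), measuring about 56x39 mm. The slab at crop (640,480) measures 75x51 mm and is the look-alike. The rail runs from (115,298) to (168,70), the spring finger has its pivot at (255,210) and nose at (235,150), and the front plate edge goes from (62,360) to (358,437). Next I'll fit the tray frame roughly and check the transit heights.

Run:
```python
from h import *
t={k:v for k,v in np.load("top0.npz").items()}
f=lambda a,b:(195+(a+.5)/4.4-.5,150+(b+.5)/4.4-.5)
W=lambda a,b,z:plane(t,*f(a,b),z)[:2]
# rail inner edge
r0,r1=W(122,300,.038),W(178,85,.038);fl,fr=W(62,358,.03),W(360,435,.03)
d=(r1-r0);print("rail",r0,r1,np.linalg.norm(d),np.arctan2(d[1],d[0]))
e=fl-fr;print("front",fl,fr,np.linalg.norm(e),np.arctan2(e[1],e[0])-np.pi/2)
# height map
v,u=np.mgrid[0:420:2,0:560:2];d=t['d'][v,u]
P=np.stack([(u-t['cx'])/t['fx'],-(v-t['cy'])/t['fy'],-np.ones(u.shape)],-1)*d[...,None]
P=(P@rot(t['rotation']).T+t['eye'])[d>0]
for x in np.arange(.15,.75,.05):
    print(round(x,2),[int(1000*max(P[(abs(P[:,0]-x-.025)<.025)&(abs(P[:,1]-y)<.025),2],default=0)) for y in np.arange(.25,-.5,-.05)])
```

```text
rail [ 0.4802378  -0.26696654] [ 0.5877628  -0.29018465] 0.11000320086830921 -0.21266696721653958
front [ 0.45197176 -0.23781611] [ 0.41792678 -0.38414352] 0.15023572667883667 -0.22859617450516123
0.15 [-810, -725, -12, 0, -2, -6, 3, 0, -1, -726, -813, -812, -807, -809, -809]
0.2 [-816, -813, -808, -810, -810, -813, -809, -811, -811, -813, -814, -813, -812, -811, -812]
0.25 [0, 1, 1, 3, 3, 2, 1, 1, 1, 1, 3, 2, 4, 3, 0]
0.3 [0, 4, 8, 9, 3, 4, 3, 4, 5, 3, 3, 3, 3, 3, 2]
0.35 [0, 4, 5, 8, 9, 7, 10, 4, 4, 4, 3, 3, 4, 4, 32]
0.4 [2, 5, 4, 5, 3, 19, 57, 57, 58, 3, 31, 32, 46, 33, 33]
0.45 [2, 25, 4, 55, 44, 74, 82, 98, 76, 10, 40, 33, 47, 35, 13]
0.5 [4, 26, 4, 56, 42, 76, 298, 477, 470, 4, 39, 39, 43, 33, 17]
0.55 [3, 3, 5, 4, 4, 70, 140, 469, 80, 3, 54, 77, 78, 78, 78]
0.6 [3, 4, 4, 3, 106, 20, 474, 490, 36, 3, 80, 79, 80, 146, 145]
0.65 [26, 72, 73, 171, 196, 19, 192, 462, 18, 4, 79, 151, 150, 150, 148]
0.7 [0, 72, 73, 105, 200, 200, 194, 4, 4, 4, 5, 149, 150, 150, 149]
```

```bash
cat >> h.py <<'E'
def toolR(yaw): # tool y axis at world angle yaw, z down
    y=np.array([np.cos(yaw),np.sin(yaw),0]);z=np.array([0,0,-1.]);return np.stack([np.cross(y,z),y,z],1)
def rows(pos,q,way,step=50,turn=.17):
    """way: [(x,y,z,yaw)], prints rows relative to (pos,q)"""
    R0=rot(q);p=np.array(pos);yaw=np.arctan2(R0[1,1],R0[0,1]);out=[]
    for w in way:
        n=int(max(1,np.ceil(np.linalg.norm(w[:3]-p)*1000/step),np.ceil(abs(w[3]-yaw)/turn)))
        for i in range(1,n+1):
            a=p+(np.array(w[:3])-p)*i/n;y=yaw+(w[3]-yaw)*i/n
            out.append(list((R0.T@(a-pos)*1000).round(0))+list(R.from_matrix(R0.T@toolR(y)).as_rotvec().round(3)))
        p=np.array(w[:3]);yaw=w[3]
    return out
E
python3 - <<'E'
from h import *
from station import *
o=observe()
for r in rows(o['tool_pos'],o['ee_rot'],[(.22,.36,.28,1.27),(.33,.18,.28,1.3),(.37,0,.28,1.33),(.34,-.18,.28,1.36),(.44,-.31,.28,1.36)],55): print([float(x) for x in r])
E
```

```text
[-20.0, -38.0, -13.0, -0.002, -0.0, -0.001]
[-41.0, -76.0, -26.0, -0.002, -0.0, -0.001]
[-61.0, -114.0, -39.0, -0.002, -0.0, -0.002]
[-82.0, -152.0, -52.0, -0.002, -0.0, -0.002]
[-102.0, -190.0, -65.0, -0.002, -0.0, -0.003]
[-142.0, -225.0, -65.0, -0.002, -0.0, -0.011]
[-182.0, -260.0, -65.0, -0.002, -0.0, -0.018]
[-221.0, -294.0, -64.0, -0.002, -0.0, -0.026]
[-261.0, -329.0, -64.0, -0.002, -0.0, -0.033]
[-284.0, -369.0, -64.0, -0.002, -0.0, -0.041]
[-307.0, -409.0, -64.0, -0.002, -0.0, -0.048]
[-330.0, -449.0, -64.0, -0.002, -0.0, -0.056]
[-353.0, -489.0, -64.0, -0.002, -0.0, -0.063]
[-359.0, -534.0, -64.0, -0.002, -0.0, -0.071]
[-366.0, -579.0, -64.0, -0.002, -0.0, -0.078]
[-372.0, -624.0, -64.0, -0.002, -0.0, -0.086]
[-378.0, -670.0, -64.0, -0.002, -0.0, -0.093]
[-423.0, -701.0, -64.0, -0.002, -0.0, -0.093]
[-468.0, -732.0, -64.0, -0.002, -0.0, -0.093]
[-513.0, -764.0, -64.0, -0.002, -0.0, -0.093]
```

carry_out(
  rows=[
    [-20, -38, -13, 0, 0, 0],
    [-41, -76, -26, 0, 0, 0],
    [-61, -114, -39, 0, 0, 0],
    [-82, -152, -52, 0, 0, 0],
    [-102, -190, -65, 0, 0, 0],
    [-142, -225, -65, 0, 0, 0],
    [-182, -260, -65, 0, 0, 0],
    [-222, -295, -65, 0, 0, 0],
  ],
  jaw=20,
)

```text
t: 1.1
tool_pos: [0.3034, 0.2231, 0.2808]
ee_rot: [0.0, 0.151, 0.989, 0.0]
wrist_force: [0.4, 0.6, -0.2]
gripper_width: 0.228
grasp_force: 0.0
```

carry_out(
  rows=[
    [-40, -35, 0, 0, 0, 0],
    [-62, -75, 0, 0, 0, 0],
    [-85, -115, 0, 0, 0, 0],
    [-108, -155, 0, 0, 0, 0],
    [-132, -195, 0, 0, 0, 0],
    [-138, -240, 0, 0, 0, 0],
    [-144, -285, 0, 0, 0, 0],
    [-150, -330, 0, 0, 0, 0],
  ],
)

```text
t: 2.1
tool_pos: [0.3468, -0.1365, 0.2808]
ee_rot: [-0.0, 0.151, 0.988, 0.0]
wrist_force: [0.8, -0.1, 0.6]
gripper_width: 0.214
grasp_force: 0.0
```

carry_out(
  rows=[
    [-6, -45, 0, 0, 0, 0],
    [-50, -76, 0, 0, 0, -0.03],
    [-95, -108, 0, 0, 0, -0.06],
    [-140, -140, 0, 0, 0, -0.09],
    [-140, -140, 0, 0, 0, -0.09],
    [-140, -140, 0, 0, 0, -0.09],
  ],
)

```text
t: 2.85
tool_pos: [0.4388, -0.3102, 0.2803]
ee_rot: [-0.001, 0.107, 0.994, 0.001]
wrist_force: [0.2, 1.0, -0.7]
gripper_width: 0.215
grasp_force: 0.0
```

Run:
```python
from h import *
from station import *
c=calibration("wrist");p,d=snapshot("wrist");np.savez("w1.npz",p=p,d=d,**c);print(c)
cv2.imwrite("pics/w1.png",p[:,:,::-1])
```

```text
{'fx': 294.1954925798378, 'fy': 294.1954925798378, 'cx': 277.27106345984936, 'cy': 210.98786133565036, 'eye': array([ 0.36009936, -0.29328228,  0.44863817]), 'rotation': array([ 0.7703296 , -0.11309025, -0.09194412,  0.620765  ])}
```

View pics/w1.png

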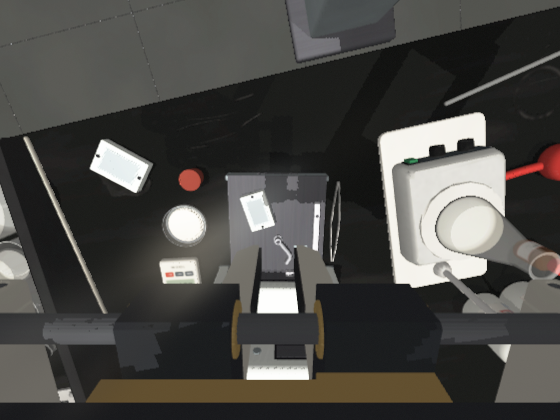

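The wrist view shows the cell at (257,212), the rail at (318,228), the spring finger at (283,248) and the front plate edge along row 176, columns 228 to 327. I'll fit these numerically in both views.

```bash
cat >> h.py <<'E'
def blob(p,box,th=150):
    v0,v1,u0,u1=box;g=p[v0:v1,u0:u1].min(2)
    k=4;g=cv2.resize(g,None,fx=k,fy=k,interpolation=cv2.INTER_CUBIC)
    m=cv2.morphologyEx((g>th).astype(np.uint8),cv2.MORPH_CLOSE,np.ones((21,21)))
    c=max(cv2.findContours(m,0,2)[0],key=cv2.contourArea).reshape(-1,2)
    return (c+.5)/k-.5+[u0,v0]
def rect(c,cnt,z):
    P=np.array([plane(c,u,v,z)[:2] for u,v in cnt]).astype(np.float32)*1000
    (x,y),(a,b),an=cv2.minAreaRect(P)
    if a<b:a,b,an=b,a,an+90
    an=(np.radians(an)+np.pi/2)%np.pi-np.pi/2
    return np.round([x,y,a,b],1),round(an,3)
def tri(c1,a,c2,b):
    d1,d2=ray(c1,*a),ray(c2,*b);A=np.stack([d1,-d2],1);s=np.linalg.lstsq(A,c2['eye']-c1['eye'],rcond=None)[0]
    p,q=c1['eye']+d1*s[0],c2['eye']+d2*s[1];return ((p+q)/2).round(4),round(np.linalg.norm(p-q)*1000,1)
E
python3 - <<'E'
from h import *
t={k:v for k,v in np.load("top0.npz").items()};w={k:v for k,v in np.load("w1.npz").items()}
ct,cw=blob(t['p'],(200,243,242,280)),blob(w['p'],(186,238,238,279))
print("cell top",rect(t,ct,.044),"wrist",rect(w,cw,.044))
m=lambda c:np.array(cv2.minAreaRect(c.astype(np.float32))[0])
print("cell tri",tri(t,m(ct),w,m(cw)))
rt,rw=blob(t['p'],(166,220,216,236),160),blob(w['p'],(198,255,308,325),160)
print("rail top",rect(t,rt,.038),"wrist",rect(w,rw,.038), rw.min(0),rw.max(0))
for n,c,p in(("t",t,rt),("w",w,rw)):
    P=np.array([plane(c,u,v,.038)[:2] for u,v in p]);print(n,P[P[:,0].argmin()].round(4),P[P[:,0].argmax()].round(4))
# front upper edge, wrist: strongest vertical gradient per column
g=cv2.GaussianBlur(w['p'].mean(2),(0,0),.8)
E=[]
for u in range(234,324,6):
    col=g[165:195,u];E.append((u,165+col.argmax()))
print(E)
for u in (240,280,320): print(u,g[168:186,u].astype(int))
E
```

```text
cell top (array([ 474. , -348.6,   57.5,   39.4]), np.float64(0.089)) wrist (array([ 473.5, -348.5,   56.7,   40.1]), np.float64(0.114))
cell tri (array([ 0.4737, -0.3489,  0.0432]), np.float64(0.9))
rail top (array([ 535.1, -277.5,  122.7,   24.2]), np.float64(-0.259)) wrist (array([ 518.1, -268.6,   74. ,    8.9]), np.float64(-0.224)) [311.875 203.375] [319.625 250.375]
t [ 0.4766 -0.2586] [ 0.5951 -0.2906]
w [ 0.4814 -0.2634] [ 0.555  -0.2732]
[(234, np.int64(178)), (240, np.int64(193)), (246, np.int64(194)), (252, np.int64(194)), (258, np.int64(194)), (264, np.int64(194)), (270, np.int64(194)), (276, np.int64(194)), (282, np.int64(194)), (288, np.int64(187)), (294, np.int64(185)), (300, np.int64(175)), (306, np.int64(174)), (312, np.int64(174)), (318, np.int64(174))]
240 [ 29  28  28  34  49  67  80  99 116 123 124 124 124 124 124 124 124 124]
280 [35 36 36 39 46 58 69 72 71 72 73 74 75 76 76 77 77 77]
320 [24 23 22 24 34 55 69 68 64 65 66 66 66 66 66 66 66 66]
```

```bash
cat >> h.py <<'E'
YAW=-.22;C=np.array([.5903,-.290])
def T(x,y,z=None):
    c,s=np.cos(YAW),np.sin(YAW);p=C+np.array([x*c-y*s,x*s+y*c])/1000
    return tuple(p) if z is None else (*p,z)
def inv(P):
    d=(np.asarray(P)[:2]-C)*1000;c,s=np.cos(YAW),np.sin(YAW);return np.array([d[0]*c+d[1]*s,-d[0]*s+d[1]*c]).round(1)
def show(r):
    for a in r: print([float(x) for x in a])
E
python3 - <<'E'
from h import *
from station import *
o=observe();show(rows(o['tool_pos'],o['ee_rot'],[(*T(-102,-125),.18,-.22),(*T(-102,-125),.07,-.22)],50,.17))
E
```

```text
[-4.0, -7.0, 10.0, 0.0, -0.0, 0.158]
[-8.0, -15.0, 20.0, 0.0, -0.0, 0.315]
[-12.0, -22.0, 30.0, 0.0, -0.0, 0.473]
[-16.0, -29.0, 40.0, 0.0, -0.0, 0.631]
[-21.0, -36.0, 51.0, 0.0, -0.0, 0.789]
[-25.0, -44.0, 61.0, 0.0, -0.0, 0.946]
[-29.0, -51.0, 71.0, 0.0, -0.0, 1.104]
[-33.0, -58.0, 81.0, 0.0, -0.0, 1.262]
[-37.0, -65.0, 91.0, 0.0, -0.0, 1.419]
[-41.0, -73.0, 101.0, 0.0, -0.0, 1.577]
[-41.0, -73.0, 138.0, 0.0, -0.0, 1.577]
[-41.0, -73.0, 174.0, 0.0, -0.0, 1.577]
[-41.0, -73.0, 211.0, 0.0, -0.0, 1.577]
```

carry_out(
  rows=[
    [-4, -7, 10, 0, 0, 0.158],
    [-8, -15, 20, 0, 0, 0.315],
    [-12, -22, 30, 0, 0, 0.473],
    [-16, -29, 40, 0, 0, 0.631],
    [-21, -36, 51, 0, 0, 0.789],
    [-25, -44, 61, 0, 0, 0.946],
    [-29, -51, 71, 0, 0, 1.104],
    [-33, -58, 81, 0, 0, 1.262],
  ],
)

```text
t: 3.9
tool_pos: [0.4592, -0.3737, 0.2016]
ee_rot: [0.001, 0.674, 0.738, -0.0]
wrist_force: [-0.1, -0.4, 0.3]
gripper_width: 0.213
grasp_force: 0.0
```

Run:
```python
from h import *
from station import *
o=observe();show(rows(o['tool_pos'],o['ee_rot'],[(*T(-102,-125),.18,-.22),(*T(-102,-125),.07,-.22)],50,.17))
```

```text
[-8.0, 1.0, 11.0, 0.002, 0.002, 0.155]
[-16.0, 3.0, 22.0, 0.002, 0.002, 0.31]
[-16.0, 3.0, 58.0, 0.002, 0.002, 0.31]
[-16.0, 3.0, 95.0, 0.002, 0.002, 0.31]
[-16.0, 3.0, 132.0, 0.002, 0.002, 0.31]
```

carry_out(
  rows=[
    [-8, 1, 11, 0, 0, 0.16],
    [-16, 3, 22, 0, 0, 0.315],
    [-16, 3, 58, 0, 0, 0.315],
    [-16, 3, 95, 0, 0, 0.315],
    [-16, 3, 120, 0, 0, 0.315],
    [-16, 3, 132, 0, 0, 0.315],
    [-16, 3, 132, 0, 0, 0.315],
  ],
)

```text
t: 4.78
tool_pos: [0.4635, -0.3894, 0.0686]
ee_rot: [0.0, 0.78, 0.625, 0.0]
wrist_force: [-0.0, 0.4, 0.3]
gripper_width: 0.217
grasp_force: 0.0
```

Run:
```python
from h import *
from station import *
o=observe();print(inv(o['tool_pos']),o['tool_pos'],o['wrist_force'])
M=rot(o['ee_rot']);print(M.round(3),np.arctan2(M[1,1],M[0,1]))
show(rows(o['tool_pos'],o['ee_rot'],[T(-102,-124,.053)+(-.22,),T(-102,-60,.053)+(-.22,),T(-95,-50,.053)+(-.22,)],25))
```

```text
[-102.  -124.7] [ 0.46351998 -0.38938746  0.06858348] [-0.04963571  0.39793347  0.26693183]
[[ 0.218  0.976  0.   ]
 [ 0.976 -0.218 -0.   ]
 [-0.     0.    -1.   ]] -0.21958527516499246
[1.0, 0.0, 16.0, 0.0, 0.0, 0.0]
[22.0, 0.0, 16.0, 0.0, 0.0, 0.0]
[43.0, 0.0, 16.0, 0.0, 0.0, 0.0]
[65.0, 0.0, 16.0, 0.0, 0.0, 0.0]
[75.0, 7.0, 16.0, 0.0, 0.0, 0.0]
```

carry_out(
  rows=[
    [0, 0, 8, 0, 0, 0],
    [0, 0, 16, 0, 0, 0],
    [0, 0, 16, 0, 0, 0],
    [6, 0, 16, 0, 0, 0],
    [12, 0, 16, 0, 0, 0],
    [18, 0, 16, 0, 0, 0],
    [24, 0, 16, 0, 0, 0],
    [30, 0, 16, 0, 0, 0],
  ],
)

```text
t: 5.78
tool_pos: [0.4703, -0.3602, 0.0521]
ee_rot: [0.0, 0.78, 0.625, -0.0]
wrist_force: [0.4, 0.1, 0.7]
gripper_width: 0.217
grasp_force: 0.0
```

carry_out(
  rows=[
    [5, 0, 0, 0, 0, 0],
    [10, 1, 0, 0, 0, 0],
    [15, 2, 0, 0, 0, 0],
    [20, 3, 0, 0, 0, 0],
    [25, 4, 0, 0, 0, 0],
    [30, 5, 0, 0, 0, 0],
    [35, 6, 0, 0, 0, 0],
    [35, 6, 0, 0, 0, 0],
  ],
)

```text
t: 6.78
tool_pos: [0.4838, -0.3274, 0.052]
ee_rot: [-0.0, 0.78, 0.625, 0.0]
wrist_force: [0.2, -0.9, 0.5]
gripper_width: 0.214
grasp_force: 0.0
```

Run:
```python
from h import *
from station import *
o=observe();print(inv(o['tool_pos']),o['tool_pos'],o['wrist_force'])
c=calibration("top");p,d=snapshot("top");c2=calibration("scene");p2,d2=snapshot("scene")
a=cv2.resize(p[150:265,195:305],None,fx=4.4,fy=4.4,interpolation=3)
b=cv2.resize(p2[195:285,200:345],None,fx=506/90,fy=506/90,interpolation=3)[:, :300+0+16*0+0]
b=cv2.resize(p2[195:285,205:345],(310*1,200)) if 0 else cv2.resize(p2[195:285,205:345],None,fx=2.2,fy=506/90/2.55)
b=cv2.copyMakeBorder(b,0,506-b.shape[0],0,0,0)
cv2.imwrite("pics/p1.png",np.hstack([a,b])[:,:,::-1])
```

```text
[-95.8 -59.8] [ 0.4838138  -0.32743072  0.05202864] [ 0.21160421 -0.94135943  0.53821962]
```

View pics/p1.png

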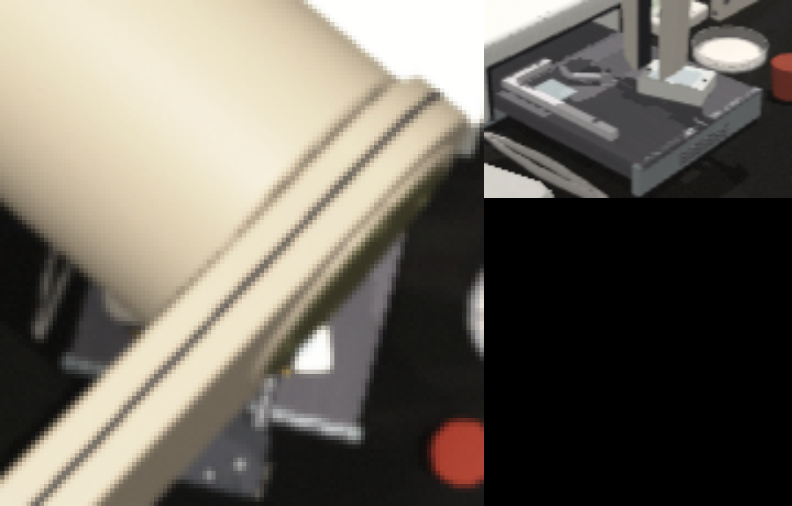

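Run:
```python
from h import *
from station import *
s=calibration("scene");w=calibration("wrist");o=observe()
M=rot(o['ee_rot']);tp=o['tool_pos']
for k in(-1,1): print("tip",k,proj(s,tp+M@[0,k*.02,.019]))
print("cell0",proj(s,[.4737,-.3486,.044]),"cell exp",proj(s,T(-96,-35,.044)))
p,d=snapshot("scene");np.savez("s1.npz",p=p,d=d,**s)
cnt=blob(p,(215,250,265,325));print(cnt.min(0),cnt.max(0),rect(s,cnt,.044))
P,D=snapshot("wrist");np.savez("w2.npz",p=P,d=D,**w)
a=cv2.resize(p[195:275,230:350],None,fx=5,fy=5,interpolation=3)
cv2.imwrite("pics/s1.png",np.vstack([a,np.zeros((10,600,3),np.uint8)])[:,:,::-1])
cv2.imwrite("pics/w2.png",P[:,:,::-1])
```

```text
tip -1 [290.43427635 240.82448393]
tip 1 [272.93174991 233.00899461]
cell0 [292.23482711 227.57769967] cell exp [271.9994403  237.03465723]
[278.625 214.625] [324.375 235.875] (array([ 461.6, -374. ,   99.3,   61.9]), np.float64(1.235))
```

View pics/s1.png

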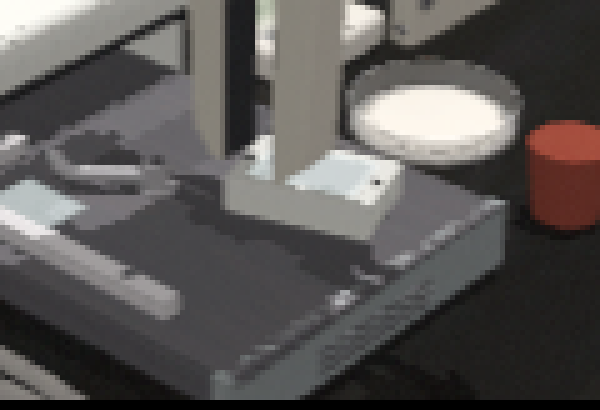

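The fingers stand over the cell's top face, with their bottom edge at crop (305,183). The cell at (316,172) is practically unmoved, so the tips are higher than I assumed. I'll measure the tip height from depth.

Run:
```python
from h import *
from station import *
s={k:v for k,v in np.load("s1.npz").items()};o=observe();print(o['tool_pos'],inv(o['tool_pos']))
for u in (274,288,291,295):
    print(u,[(v,*(dep(s,s['d'],u,v)*1000).round(0).astype(int),*inv(dep(s,s['d'],u,v))) for v in (215,222,226,229,231,233,236)])
t=calibration("top");p,d=snapshot("top")
```

```text
[ 0.48360826 -0.32792319  0.05204962] [-95.8 -60.3]
274 [(215, np.int64(496), np.int64(-322), np.int64(75), np.float64(-85.2), np.float64(-52.2)), (222, np.int64(496), np.int64(-323), np.int64(61), np.float64(-84.5), np.float64(-53.1)), (226, np.int64(496), np.int64(-322), np.int64(54), np.float64(-85.5), np.float64(-52.0)), (229, np.int64(511), np.int64(-351), np.int64(29), np.float64(-63.6), np.float64(-76.9)), (231, np.int64(509), np.int64(-347), np.int64(28), np.float64(-67.0), np.float64(-73.0)), (233, np.int64(506), np.int64(-341), np.int64(28), np.float64(-71.6), np.float64(-67.8)), (236, np.int64(500), np.int64(-330), np.int64(29), np.float64(-79.2), np.float64(-59.1))]
288 [(215, np.int64(466), np.int64(-317), np.int64(86), np.float64(-115.3), np.float64(-53.0)), (222, np.int64(466), np.int64(-316), np.int64(73), np.float64(-116.2), np.float64(-52.3)), (226, np.int64(465), np.int64(-315), np.int64(66), np.float64(-117.1), np.float64(-51.3)), (229, np.int64(466), np.int64(-317), np.int64(59), np.float64(-115.1), np.float64(-53.9)), (231, np.int64(475), np.int64(-336), np.int6
[... 811 characters left out ...]
332), np.int64(38), np.float64(-111.0), np.float64(-67.4))]
295 [(215, np.int64(457), np.int64(-324), np.int64(85), np.float64(-122.4), np.float64(-62.5)), (222, np.int64(457), np.int64(-326), np.int64(71), np.float64(-121.9), np.float64(-63.7)), (226, np.int64(474), np.int64(-359), np.int64(42), np.float64(-98.7), np.float64(-93.2)), (229, np.int64(468), np.int64(-347), np.int64(43), np.float64(-107.2), np.float64(-82.7)), (231, np.int64(464), np.int64(-341), np.int64(44), np.float64(-111.7), np.float64(-77.2)), (233, np.int64(463), np.int64(-338), np.int64(42), np.float64(-114.2), np.float64(-74.2)), (236, np.int64(460), np.int64(-333), np.int64(39), np.float64(-117.4), np.float64(-70.3))]
```

Depth puts the fingertip bottoms at about z = 0.050, roughly at TCP height and not 19 mm ahead of it. They passed above the cell without touching it. I'll retreat and feel for the tray floor with light contact.

carry_out(
  rows=[
    [0, 0, -12, 0, 0, 0],
    [-20, 0, -12, 0, 0, 0],
    [-45, -3, -12, 0, 0, 0],
    [-64, -6, -12, 0, 0, 0],
    [-64, -6, -5, 0, 0, 0],
    [-64, -6, 0, 0, 0, 0],
    [-64, -6, 4, 0, 0, 0],
    [-64, -6, 6, 0, 0, 0],
  ],
)

```text
t: 8.02
tool_pos: [0.4639, -0.3881, 0.0454]
ee_rot: [-0.0, 0.78, 0.626, -0.0]
wrist_force: [-0.6, 0.1, 1.0]
gripper_width: 0.215
grasp_force: 0.0
```

carry_out(
  rows=[
    [0, 0, 1, 0, 0, 0],
    [0, 0, 2, 0, 0, 0],
    [0, 0, 3, 0, 0, 0],
    [0, 0, 4, 0, 0, 0],
    [0, 0, 4, 0, 0, 0],
  ],
)

```text
t: 8.65
tool_pos: [0.4638, -0.3889, 0.042]
ee_rot: [-0.0, 0.78, 0.625, -0.0]
wrist_force: [0.2, 0.4, 0.1]
gripper_width: 0.213
grasp_force: 0.0
```

Run:
```python
from h import *
from station import *
o=observe();print(inv(o['tool_pos']),o['tool_pos'],o['wrist_force'])
s=calibration("scene");p,d=snapshot("scene")
for v in range(196,232,3): print(v,[(u,*(dep(s,d,u,v)*1000).round(0).astype(int).tolist(),*inv(dep(s,d,u,v)).tolist()) for u in (294,308,312)])
cnt=blob(p,(215,250,265,325));print(cnt.min(0),cnt.max(0),rect(s,cnt,.044))
```

```text
[-101.9 -124.1] [ 0.4637786  -0.38891434  0.04196865] [0.18842527 0.4110753  0.084698  ]
196 [(294, 554, -517, 15, 14.5, -229.5), (308, 543, -563, -2, 13.1, -277.0), (312, 452, -379, 98, -115.6, -116.9)]
199 [(294, 548, -504, 15, 5.1, -218.0), (308, 536, -548, -1, 3.0, -264.0), (312, 451, -378, 92, -116.2, -116.4)]
202 [(294, 541, -491, 16, -4.3, -206.5), (308, 529, -535, -1, -6.3, -252.0), (312, 453, -382, 85, -114.3, -119.4)]
205 [(294, 537, -482, 14, -10.7, -198.8), (308, 523, -523, -1, -14.5, -241.5), (312, 451, -379, 80, -116.3, -117.0)]
208 [(294, 536, -481, 7, -11.3, -198.3), (308, 508, -488, 11, -37.6, -211.0), (312, 451, -379, 75, -116.6, -117.0)]
211 [(294, 537, -483, -1, -10.3, -199.7), (308, 509, -492, 2, -34.8, -215.2), (312, 451, -379, 69, -116.6, -117.5)]
214 [(294, 530, -470, 0, -19.4, -188.6), (308, 503, -478, 3, -44.3, -202.9), (312, 450, -378, 63, -117.6, -116.6)]
217 [(294, 525, -460, -1, -26.2, -180.4), (308, 498, -468, 2, -51.4, -193.8), (312, 449, -377, 58, -118.6, -115.5)]
220 [(294, 520, -450, -2, -33.6, -171.4), (308, 492, -454, 4, -60.5, -182.0), (312, 450, -379, 51, -117.2, -117.9)]
223 [(294, 490, -390, 29, -75.7, -118.9), (308, 484, -438, 7, -71.4, -167.8), (312, 449, -377, 46, -119.2, -115.5)]
226 [(294, 474, -356, 44, -99.3, -89.6), (308, 484, -438, 0, -71.8, -167.7), (312, 475, -438, 2, -79.7, -170.0)]
229 [(294, 470, -347, 43, -105.3, -82.4), (308, 449, -360, 42, -123.1, -99.2), (312, 452, -386, 28, -113.7, -123.9)]
[275.125 214.625] [324.375 241.625] (array([ 463.5, -365. ,  115.8,   67.5]), np.float64(1.396))
```

carry_out(
  rows=[
    [0, 0, 2, 0, 0, 0],
    [0, 0, 3, 0, 0, 0],
    [0, 0, 4, 0, 0, 0],
    [0, 0, 5, 0, 0, 0],
    [0, 0, 6, 0, 0, 0],
    [0, 0, 6, 0, 0, 0],
  ],
)

```text
t: 9.45
tool_pos: [0.4638, -0.3889, 0.0359]
ee_rot: [-0.0, 0.78, 0.625, 0.0]
wrist_force: [0.2, -0.3, -0.8]
gripper_width: 0.218
grasp_force: 0.0
```

carry_out(
  rows=[
    [0, 0, 1, 0, 0, 0],
    [0, 0, 2, 0, 0, 0],
    [0, 0, 2, 0, 0, 0],
  ],
)

```text
t: 9.82
tool_pos: [0.4638, -0.3889, 0.0339]
ee_rot: [-0.0, 0.78, 0.625, -0.0]
wrist_force: [-0.5, 1.2, 0.5]
gripper_width: 0.217
grasp_force: 0.0
```

carry_out(
  rows=[
    [0, 0, 1, 0, 0, 0],
    [0, 0, 1, 0, 0, 0],
  ],
)

```text
t: 10.07
tool_pos: [0.4638, -0.3889, 0.0329]
ee_rot: [-0.0, 0.78, 0.625, -0.0]
wrist_force: [0.3, -0.4, 0.1]
gripper_width: 0.214
grasp_force: 0.0
```

Run:
```python
from h import *
from station import *
o=observe();print(inv(o['tool_pos']),o['tool_pos'],o['wrist_force'])
s=calibration("scene");p,d=snapshot("scene")
for u in (311,313,315):print(u,[(v,*(dep(s,d,u,v)*1000).round(0).astype(int).tolist()) for v in range(220,236)])
a=cv2.resize(p[195:275,230:350],None,fx=5,fy=5,interpolation=3)
cv2.imwrite("pics/s2.png",a[:,:,::-1])
```

```text
[-101.9 -124.1] [ 0.46379197 -0.38887719  0.03291871] [ 0.258209   -0.43624405  0.08214465]
311 [(220, 452, -379, 50), (221, 452, -380, 48), (222, 451, -377, 47), (223, 452, -380, 44), (224, 452, -380, 41), (225, 451, -377, 41), (226, 452, -379, 38), (227, 451, -378, 37), (228, 450, -377, 35), (229, 454, -385, 29), (230, 453, -382, 28), (231, 450, -377, 29), (232, 449, -375, 29), (233, 447, -370, 29), (234, 446, -367, 29), (235, 444, -364, 30)]
313 [(220, 447, -376, 53), (221, 447, -376, 51), (222, 448, -379, 48), (223, 447, -378, 46), (224, 448, -379, 43), (225, 447, -377, 43), (226, 447, -378, 40), (227, 446, -376, 39), (228, 473, -437, -1), (229, 450, -386, 29), (230, 448, -382, 30), (231, 448, -381, 28), (232, 446, -376, 29), (233, 445, -374, 29), (234, 443, -371, 28), (235, 442, -367, 28)]
315 [(220, 443, -375, 55), (221, 444, -379, 51), (222, 443, -376, 50), (223, 443, -378, 47), (224, 442, -375, 47), (225, 443, -377, 44), (226, 442, -376, 42), (227, 469, -438, 2), (228, 469, -439, 0), (229, 468, -436, -1), (230, 446, -384, 29), (231, 444, -381, 29), (232, 442, -377, 29), (233, 441, -375, 29), (234, 440, -371, 29), (235, 437, -366, 30)]
```

View pics/s2.png

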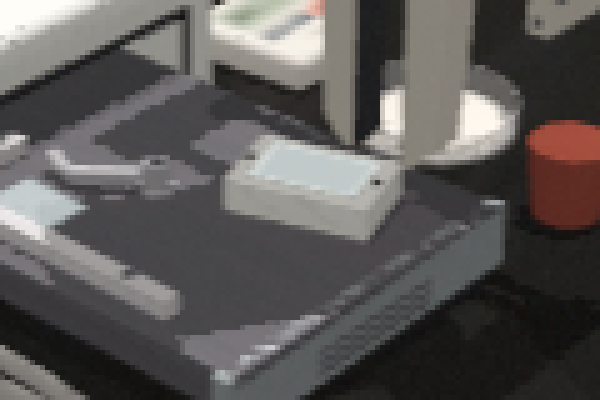

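The fingers are now behind the cell with their tips just above the floor, and the cell is undisturbed at crop (315,175). Now I'll push at TCP z = 0.033.

carry_out(
  rows=[
    [6, 0, 0, 0, 0, 0],
    [11, 0, 0, 0, 0, 0],
    [16, 0, 0, 0, 0, 0],
    [21, 0, 0, 0, 0, 0],
    [26, 0, 0, 0, 0, 0],
    [31, 0, 0, 0, 0, 0],
    [36, 0, 0, 0, 0, 0],
    [41, 0, 0, 0, 0, 0],
  ],
)

```text
t: 11.12
tool_pos: [0.4729, -0.3486, 0.033]
ee_rot: [0.0, 0.78, 0.625, 0.0]
wrist_force: [-0.4, -0.6, 0.7]
gripper_width: 0.215
grasp_force: 0.1
```

carry_out(
  rows=[
    [5, 0, 0, 0, 0, 0],
    [10, 2, 0, 0, 0, 0],
    [15, 4, 0, 0, 0, 0],
    [20, 5, 0, 0, 0, 0],
    [24, 6, 0, 0, 0, 0],
    [28, 7, 0, 0, 0, 0],
    [28, 7, 0, 0, 0, 0],
  ],
)

```text
t: 12.0
tool_pos: [0.4859, -0.3228, 0.033]
ee_rot: [-0.0, 0.78, 0.625, 0.0]
wrist_force: [0.2, 0.4, -0.2]
gripper_width: 0.211
grasp_force: 0.0
```

Run:
```python
from h import *
from station import *
o=observe();print(inv(o['tool_pos']),o['tool_pos'],o['wrist_force'])
s=calibration("scene");p,d=snapshot("scene");np.savez("s3.npz",p=p,d=d,**s)
a=cv2.resize(p[195:275,230:350],None,fx=5,fy=5,interpolation=3)
cv2.imwrite("pics/s3.png",a[:,:,::-1])
```

```text
[-94.7 -54.8] [ 0.48588695 -0.32280151  0.03303514] [ 0.17075092  0.44892145 -0.16032297]
```

View pics/s3.png

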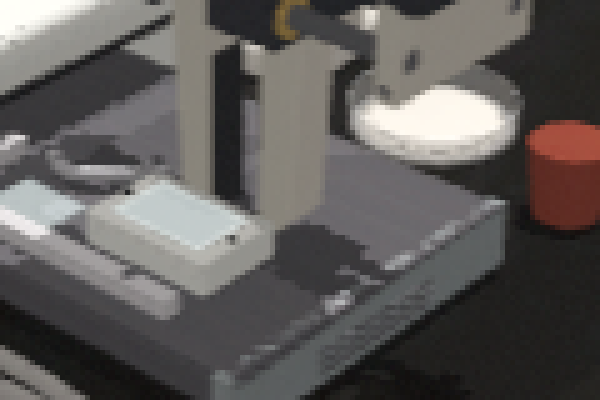

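The cell is squared up and close to the rail, at crop (180,220), with the fingers behind it. I'll compute its position from the corners in that crop.

Run:
```python
from h import *
s={k:v for k,v in np.load("s3.npz").items()}
for x,y in((88,213),(148,178),(273,234),(207,268)):
    print(x,y,inv(plane(s,230+x/5-.4,195+y/5-.4,.044)))
for x,y in((178,292),(0,213)): print("rail",inv(plane(s,230+x/5-.4,195+y/5-.4,.038)))
for u in (255,262,270): print([inv(dep(s,s['d'],u,v)).tolist()+[int(1000*dep(s,s['d'],u,v)[2])] for v in(236,240,246,250)])
```

```text
88 213 [-65.1  -6.9]
148 178 [-64.1 -37.6]
273 234 [-120.6  -37.8]
207 268 [-118.3   -7.4]
rail [-114.6    2.5]
rail [-35.4   5.9]
[[-71.0, -19.7, 43], [-79.2, -11.1, 42], [-78.3, -11.7, 29], [-95.4, 6.3, 37]]
[[-79.1, -28.4, 42], [-89.7, -17.0, 43], [-94.1, -12.0, 36], [-94.9, -11.1, 29]]
[[-90.0, -36.7, 42], [-99.6, -25.9, 43], [-111.6, -12.6, 43], [-113.0, -10.9, 36]]
```

carry_out(
  rows=[
    [3, 0, 0, 0, 0, 0],
    [6, 0, 0, 0, 0, 0],
    [8, 0, 0, 0, 0, 0],
    [9, 0, 0, 0, 0, 0],
    [9, 0, 0, 0, 0, 0],
  ],
)

```text
t: 12.68
tool_pos: [0.4877, -0.3142, 0.033]
ee_rot: [-0.0, 0.78, 0.625, 0.0]
wrist_force: [0.5, -0.1, -0.6]
gripper_width: 0.216
grasp_force: 0.0
```

carry_out(
  rows=[
    [1, 0, 0, 0, 0, 0],
    [1, 0, 0, 0, 0, 0],
  ],
)

```text
t: 12.92
tool_pos: [0.4879, -0.3133, 0.033]
ee_rot: [-0.0, 0.78, 0.625, 0.0]
wrist_force: [-0.2, -0.9, -0.4]
gripper_width: 0.219
grasp_force: 0.0
```

carry_out(
  rows=[
    [1, 0, 0, 0, 0, 0],
    [1, 0, 0, 0, 0, 0],
  ],
)

```text
t: 13.18
tool_pos: [0.4881, -0.3123, 0.033]
ee_rot: [-0.0, 0.78, 0.625, 0.0]
wrist_force: [-0.3, 0.2, -0.3]
gripper_width: 0.215
grasp_force: 0.0
```

carry_out(
  rows=[
    [1, 0, 0, 0, 0, 0],
    [1, 0, 0, 0, 0, 0],
  ],
)

```text
t: 13.42
tool_pos: [0.4882, -0.312, 0.0332]
ee_rot: [0.0, 0.781, 0.625, -0.0]
wrist_force: [-2.0, -4.2, 0.8]
gripper_width: 0.217
grasp_force: 2.1
```

```bash
cat > st.py <<'E'
from h import *
from station import *
F=[]
for _ in range(6):
    s=calibration("scene");p,d=snapshot("scene");o=observe();F.append(o['wrist_force'])
R2=toolR(YAW);print("tcp'",inv(o['tool_pos']),"force tray x,y,z",(np.mean(F,0)@np.stack([R2[:,1],R2[:,0],[0,0,1]],1)).round(2))
E
python3 - <<'E'
from st import *
def face(us,z0,z1):
    out=[]
    for u in us:
        for v in range(225,260):
            P=dep(s,d,u,v)
            if z0<P[2]<z1: out.append(inv(P))
    return np.array(out)
q=face(range(245,285),.033,.0415)
print(len(q),q[q[:,1]>-20][:8]) 
g=q[(q[:,1]>-25)&(q[:,1]<-1)&(q[:,0]<-65)];print(len(g),np.median(g,0), np.polyfit(g[:,0],g[:,1],1) if len(g)>3 else '')
r=face(range(232,268),.0365,.0395);r=r[r[:,1]>0];print("rail",np.median(r,0),r.min(0),r.max(0))
E
```

```text
tcp' [-94.9 -43.8] force tray x,y,z [-1.12 -5.45  0.33]
321 [[-61.1  -5.5]
 [-67.    0.5]
 [-65.8  -0.7]
 [-67.8   1.4]
 [-69.7   3.4]
 [-71.1   4.8]
 [-71.7   5.5]
 [-74.1   7.9]]
57 [-114.7   -8.9] [ 0.19767359 10.69022113]
rail [-82.8   4.6] [-1.157e+02  1.000e-01] [-36.8   9.1]
```

The cell is against the rail: the pusher face is at y' = -36.3 with 5.4 N of contact, as expected. Now I'll release, rise, turn and close the jaw.

carry_out(
  rows=[
    [-2, 0, 0, 0, 0, 0],
    [-8, 0, 0, 0, 0, 0],
    [-15, 0, 0, 0, 0, 0],
    [-15, 0, -20, 0, 0, 0],
    [-15, 0, -50, 0, 0, 0],
    [-15, -20, -60, 0, 0, -0.16],
    [-10, -40, -60, 0, 0, -0.32],
    [0, -42, -60, 0, 0, -0.48],
  ],
)

```text
t: 14.72
tool_pos: [0.4469, -0.3025, 0.0949]
ee_rot: [0.001, 0.608, 0.794, -0.0]
wrist_force: [-0.5, 0.5, 0.9]
gripper_width: 0.213
grasp_force: 0.0
```

carry_out(
  rows=[
    [0, 0, 0, 0, 0, -0.16],
    [0, 0, 0, 0, 0, -0.32],
    [0, 0, 0, 0, 0, -0.48],
    [0, 0, 0, 0, 0, -0.64],
    [0, 0, 0, 0, 0, -0.8],
    [0, 0, 0, 0, 0, -0.96],
    [0, 0, 0, 0, 0, -1.09],
    [0, 0, 0, 0, 0, -1.09],
  ],
  jaw=0,
)

```text
t: 15.72
tool_pos: [0.4479, -0.3026, 0.0945]
ee_rot: [0.001, 0.111, 0.994, -0.0]
wrist_force: [-0.8, -0.6, 0.2]
gripper_width: 0.007
grasp_force: 0.0
```

Run:
```python
from st import *
M=rot(o['ee_rot']);print(o['tool_pos'],np.arctan2(M[1,1],M[0,1]),o['gripper_width'])
show(rows(o['tool_pos'],o['ee_rot'],[T(-138,-20,.06)+(-.22+np.pi/2,)],100))
# cell rear corner via depth: points on cell top
v,u=np.mgrid[225:262,240:300];Q=np.array([dep(s,d,a,b) for a,b in zip(u.ravel(),v.ravel())])
m=(abs(Q[:,2]-.043)<.0025);I=np.array([inv(x) for x in Q[m]]);I=I[(I[:,1]<6)&(I[:,1]>-45)&(I[:,0]>-135)&(I[:,0]<-50)]
print(len(I),cv2.minAreaRect(I.astype(np.float32)),np.percentile(I,[2,50,98],axis=0))
# tip bottom: lowest finger points near tcp
g=Q
```

```text
tcp' [-136.8  -43.1] force tray x,y,z [ 0.3   0.2  -0.11]
[ 0.44742167 -0.30224944  0.09322651] 1.3487214660478326 0.005178323636450848
[1.0, 23.0, 33.0, -0.0, 0.0, -0.002]
379 ((-89.12136840820312, -18.057584762573242), (39.93245315551758, 54.648101806640625), 88.2285385131836) [[-115.3    -34.444]
 [ -91.     -15.8  ]
 [ -62.868    0.3  ]]
```

carry_out(
  rows=[
    [1, 12, 15, 0, 0, 0],
    [1, 23, 33, 0, 0, 0],
    [1, 23, 45, 0, 0, 0],
    [1, 23, 52, 0, 0, 0],
    [1, 23, 56, 0, 0, 0],
    [1, 23, 56, 0, 0, 0],
  ],
)

```text
t: 16.77
tool_pos: [0.4514, -0.2799, 0.037]
ee_rot: [-0.0, 0.11, 0.994, -0.0]
wrist_force: [0.2, -0.0, -0.4]
gripper_width: 0.005
grasp_force: 0.0
```

Run:
```python
from st import *
print(o['tool_pos'])
# finger bottom in scene: points near tcp x',y'
L=[]
for v in range(215,285):
  for u in range(240,345):
    P=dep(s,d,u,v);q=inv(P)-inv(o['tool_pos'])
    if abs(q[0])<16 and abs(q[1])<24 and P[2]>.0325: L.append((u,v,*q,round(P[2]*1000,1)))
L=np.array(L);print(len(L))
for u in np.unique(L[:,0])[::2]: 
    k=L[L[:,0]==u];print(k[k[:,1].argmax()])
```

```text
tcp' [-137.5  -20.4] force tray x,y,z [ 0.02  0.28 -0.04]
[ 0.4516737  -0.27988073  0.03749701]
754
[276.  240.    7.5  14.1  64.7]
[278.  249.    3.7  13.5  49.2]
[280.  251.    8.2   3.3  38.7]
[282.  251.   -4.6  13.3  48.8]
[284.  252.   -8.3  12.7  48.2]
[286.  253.  -10.1  10.   45.8]
[288.  254.   -9.    3.5  40.3]
[ 2.90e+02  2.53e+02 -1.00e+01 -2.00e-01  4.08e+01]
[292.  252.  -11.6  -3.4  41.9]
[294.  249.   -9.9 -10.5  43.5]
[296.  245.  -10.6 -14.6  49.5]
[298.  217.  -10.4 -17.9  99.7]
```

carry_out(
  rows=[
    [0, 0, 2, 0, 0, 0],
    [0, 0, 4, 0, 0, 0],
    [-5, 0, 4, 0, 0, 0],
    [-9, 0, 4, 0, 0, 0],
    [-13, 0, 4, 0, 0, 0],
    [-17, 0, 4, 0, 0, 0],
    [-21, 1, 4, 0, 0, 0],
    [-21, 1, 4, 0, 0, 0],
  ],
)

```text
t: 18.08
tool_pos: [0.4725, -0.2832, 0.0331]
ee_rot: [0.0, 0.11, 0.994, -0.0]
wrist_force: [0.6, -0.1, 0.4]
gripper_width: 0.007
grasp_force: 0.0
```

```bash
cat > cell.py <<'E'
from st import *
v,u=np.mgrid[215:262,225:300];Q=np.array([dep(s,d,a,b) for a,b in zip(u.ravel(),v.ravel())])
I=np.array([inv(x) for x in Q[abs(Q[:,2]-.043)<.0025]]);I=I[(I[:,1]<4)&(I[:,1]>-45)&(I[:,0]>inv(o['tool_pos'])[0]+9)]
print(len(I),cv2.minAreaRect(I.astype(np.float32)),np.percentile(I,[2,98],axis=0).round(1))
E
python3 cell.py
```

```text
tcp' [-116.9  -19.1] force tray x,y,z [ 0.15 -0.19 -0.06]
291 ((-81.09452819824219, -16.28058624267578), (36.030635833740234, 53.706504821777344), 89.39691925048828) [[-106.   -33.3]
 [ -55.9    1.1]]
```

carry_out(
  rows=[
    [-4, 0, 0, 0, 0, 0],
    [-8, 0, 0, 0, 0, 0],
    [-12, 0, 0, 0, 0, 0],
    [-16, 0, 0, 0, 0, 0],
    [-20, 1, 0, 0, 0, 0],
    [-23, 1, 0, 0, 0, 0],
    [-26, 1, 0, 0, 0, 0],
    [-26, 1, 0, 0, 0, 0],
  ],
)

```text
t: 19.38
tool_pos: [0.4977, -0.288, 0.0329]
ee_rot: [-0.0, 0.11, 0.994, -0.0]
wrist_force: [-1.3, -1.3, -0.2]
gripper_width: 0.005
grasp_force: 0.8
```

```bash
python3 cell.py
```

```text
tcp' [-90.7 -18. ] force tray x,y,z [-1.44 -0.75 -0.05]
265 ((-55.07587432861328, -16.841232299804688), (37.37690734863281, 53.24740219116211), 89.02567291259766) [[-79.7 -33.2]
 [-31.    1.2]]
```

carry_out(
  rows=[
    [-2, 0, 0, 0, 0, 0],
    [-4, 0, 0, 0, 0, 0],
    [-6, 0, 0, 0, 0, 0],
    [-8, 0, 0, 0, 0, 0],
    [-8, 0, 0, 0, 0, 0],
  ],
)

```text
t: 20.3
tool_pos: [0.506, -0.2898, 0.0332]
ee_rot: [0.0, 0.11, 0.994, -0.0]
wrist_force: [0.8, 0.6, -0.1]
gripper_width: 0.006
grasp_force: 0.1
```

carry_out(
  rows=[
    [-2, 0, 0, 0, 0, 0],
    [-4, 0, 0, 0, 0, 0],
    [-6, 0, 0, 0, 0, 0],
    [-8, 0, 0, 0, 0, 0],
    [-8, 0, 0, 0, 0, 0],
  ],
)

```text
t: 20.92
tool_pos: [0.5137, -0.2916, 0.0331]
ee_rot: [0.0, 0.11, 0.994, -0.0]
wrist_force: [0.2, -0.5, -0.1]
gripper_width: 0.005
grasp_force: 0.1
```

```bash
python3 cell.py
```

```text
tcp' [-74.7 -18.2] force tray x,y,z [-0.19  0.46 -0.26]
251 ((-38.72422790527344, -17.185598373413086), (36.799251556396484, 54.511531829833984), 88.23372650146484) [[-62.9 -34.5]
 [-13.9   0.5]]
```

carry_out(
  rows=[
    [-2, 0, 0, 0, 0, 0],
    [-4, 0, 0, 0, 0, 0],
    [-6, 0, 0, 0, 0, 0],
    [-8, 0, 0, 0, 0, 0],
    [-9, 0, 0, 0, 0, 0],
    [-9, 0, 0, 0, 0, 0],
  ],
)

```text
t: 21.98
tool_pos: [0.5223, -0.2935, 0.033]
ee_rot: [0.0, 0.11, 0.994, -0.0]
wrist_force: [-0.2, 0.8, -0.7]
gripper_width: 0.006
grasp_force: 0.2
```

carry_out(
  rows=[
    [-1, 0, 0, 0, 0, 0],
    [-2, 0, 0, 0, 0, 0],
    [-2, 0, 0, 0, 0, 0],
  ],
)

```text
t: 22.35
tool_pos: [0.5235, -0.2937, 0.033]
ee_rot: [-0.001, 0.11, 0.994, 0.0]
wrist_force: [-4.6, 2.3, 3.1]
gripper_width: 0.005
grasp_force: 2.5
```

carry_out(
  rows=[
    [-1, 0, 0, 0, 0, 0],
    [-1, 0, 0, 0, 0, 0],
  ],
)

```text
t: 22.6
tool_pos: [0.5237, -0.2937, 0.0329]
ee_rot: [-0.001, 0.11, 0.994, 0.0]
wrist_force: [-8.6, 2.4, 6.5]
gripper_width: 0.006
grasp_force: 4.4
```

carry_out(
  rows=[
    [2, 0, 0, 0, 0, 0],
    [2, 0, 0, 0, 0, 0],
  ],
)

```text
t: 22.85
tool_pos: [0.5234, -0.2939, 0.0332]
ee_rot: [0.0, 0.11, 0.994, -0.0]
wrist_force: [-0.0, -0.5, -0.4]
gripper_width: 0.004
grasp_force: 0.0
```

```bash
python3 cell.py
python3 - <<'E'
from st import *
a=cv2.resize(p[195:275,215:335],None,fx=6,fy=6,interpolation=3)
cv2.imwrite("pics/s4.png",a[:,:,::-1])
E
```

```text
tcp' [-64.6 -18.2] force tray x,y,z [-0.18  0.39  0.17]
228 ((-26.16554069519043, -13.125648498535156), (30.283891677856445, 58.120994567871094), 47.08600616455078) [[-53.  -34.3]
 [ -4.1   0.3]]
tcp' [-64.8 -18.2] force tray x,y,z [0.15 0.16 0.38]
```

View pics/s4.png

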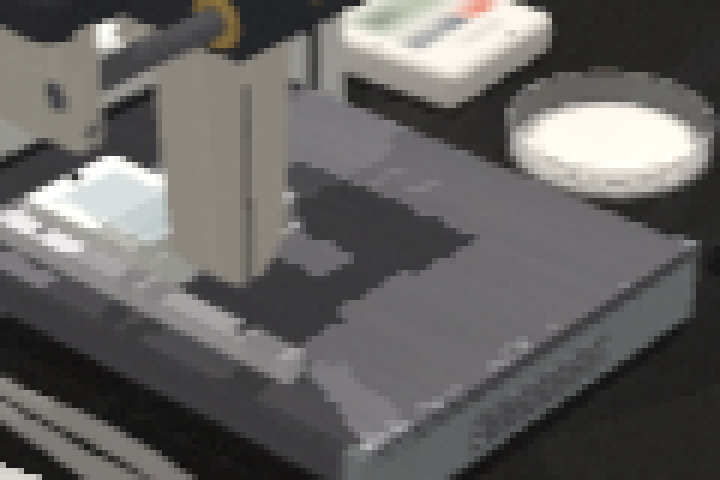

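In the s4 crop the cell at (100,205) sits at the far end of the rail, with the fingers at (225,220) behind it. The contact was stiff, at about 9 N. The measured stop, cell centre x' = -29.8, agrees with the corner sighted in the first crop (x' = -2.4). I'll back off, rise, and check from above.

carry_out(
  rows=[
    [5, 0, 0, 0, 0, 0],
    [20, 0, 0, 0, 0, 0],
    [50, 0, -15, 0, 0, 0],
    [80, -20, -40, 0, 0, 0],
    [110, -35, -40, 0, 0, 0],
    [110, -35, -40, 0, 0, 0],
  ],
)

```text
t: 24.2
tool_pos: [0.4065, -0.3041, 0.0732]
ee_rot: [-0.0, 0.111, 0.994, -0.0]
wrist_force: [-0.0, 0.4, 1.1]
gripper_width: 0.004
grasp_force: 0.0
```

Run:
```python
from st import *
M=rot(o['ee_rot']);print(o['tool_pos'],np.arctan2(M[1,1],M[0,1]))
L=[]
v,u=np.mgrid[205:262,205:290];Q=np.array([dep(s,d,a,b) for a,b in zip(u.ravel(),v.ravel())])
I=np.array([inv(x) for x in Q[abs(Q[:,2]-.043)<.0025]]);I=I[(I[:,1]<5)&(I[:,1]>-45)&(I[:,0]>-70)&(I[:,0]<10)]
print(len(I),cv2.minAreaRect(I.astype(np.float32)),np.percentile(I,[2,98],axis=0).round(1))
pt,dt=snapshot("top")
a=cv2.resize(p[195:260,205:285],None,fx=7,fy=7,interpolation=3)
b=cv2.resize(pt[150:245,215:265],None,fx=455/95,fy=455/95,interpolation=3)
w=np.hstack([a,b]);print(w.shape);cv2.imwrite("pics/s5.png",w[:,:,::-1])
```

```text
tcp' [-174.3  -52.6] force tray x,y,z [ 0.56 -0.05  0.32]
[ 0.40869955 -0.30333388  0.07282199] 1.3509072775298898
340 ((-29.700571060180664, -17.94590187072754), (56.46965789794922, 37.99553298950195), 0.37124186754226685) [[-56.2 -34.7]
 [ -4.    0.3]]
(455, 799, 3)
```

View pics/s5.png

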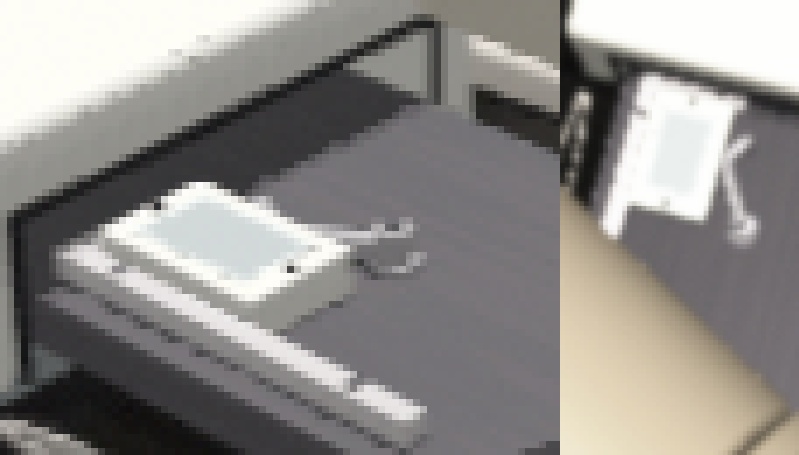

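Both views in s5 show the cell flat on the rail and against the end stop at panel (225,240), with the sprung finger bearing on its side at (390,230). The depth fit gives 0.4° of skew. Now I'll push the tray by its front plate.

carry_out(
  rows=[
    [8, -1, 0, 0, 0, 0],
    [8, -1, 25, 0, 0, 0],
    [8, -1, 45, 0, 0, 0],
    [8, -1, 52, 0, 0, 0],
    [3, -1, 52, 0, 0, 0],
    [-2, -1, 52, 0, 0, 0],
    [-6, -1, 52, 0, 0, 0],
    [-6, -1, 52, 0, 0, 0],
  ],
)

```text
t: 25.55
tool_pos: [0.4144, -0.3063, 0.0216]
ee_rot: [0.0, 0.11, 0.994, -0.0]
wrist_force: [0.9, -0.2, 0.3]
gripper_width: 0.005
grasp_force: 0.0
```

carry_out(
  rows=[
    [-3, 0, 0, 0, 0, 0],
    [-6, 0, 0, 0, 0, 0],
    [-9, 0, 0, 0, 0, 0],
    [-12, 0, 0, 0, 0, 0],
    [-12, 0, 0, 0, 0, 0],
  ],
)

```text
t: 26.18
tool_pos: [0.4241, -0.3083, 0.0208]
ee_rot: [-0.002, 0.11, 0.994, 0.0]
wrist_force: [-7.5, 1.4, 6.8]
gripper_width: 0.003
grasp_force: 3.9
```

```bash
python3 st.py
```

```text
tcp' [-158.2  -54.1] force tray x,y,z [-7.7  -0.14  6.08]
```

carry_out(
  rows=[
    [-5, 0, 0, 0, 0, 0],
    [-10, 0, 0, 0, 0, 0],
    [-16, 0, 0, 0, 0, 0],
    [-22, 0, 0, 0, 0, 0],
    [-28, 0, 0, 0, 0, 0],
    [-34, 0, 0, 0, 0, 0],
    [-40, 0, 0, 0, 0, 0],
    [-40, 0, 0, 0, 0, 0],
  ],
)

```text
t: 27.48
tool_pos: [0.4633, -0.3171, 0.0207]
ee_rot: [-0.002, 0.11, 0.994, 0.0]
wrist_force: [-6.5, 0.6, 4.0]
gripper_width: 0.006
grasp_force: 3.2
```

```bash
cat >> st.py <<'E'
if __name__=="__main__":
    print("tray floor front edge x' along y'=-54:")
    L=[(int(v),inv(dep(s,d,u,v)).tolist(),int(1000*dep(s,d,u,v)[2])) for u,v in [proj(s,T(x,-110,.03)).astype(int) for x in range(-170,0,4)]]
    print([l[1][0] for l in L if 26<l[2]<33])
E
python3 st.py
```

```text
tcp' [-118.   -54.2] force tray x,y,z [-5.76 -0.29  3.7 ]
tray floor front edge x' along y'=-54:
[-110.8, -108.2, -102.2, -43.0]
```

carry_out(
  rows=[
    [-6, 0, 0, 0, 0, 0],
    [-12, 0, 0, 0, 0, 0],
    [-18, 0, 0, 0, 0, 0],
    [-24, 0, 0, 0, 0, 0],
    [-30, 0, 0, 0, 0, 0],
    [-36, 0, 0, 0, 0, 0],
    [-42, 0, 0, 0, 0, 0],
    [-42, 0, 0, 0, 0, 0],
  ],
)

```text
t: 28.78
tool_pos: [0.5042, -0.3263, 0.0206]
ee_rot: [-0.002, 0.11, 0.994, 0.0]
wrist_force: [-6.1, 1.1, 4.4]
gripper_width: 0.001
grasp_force: 3.2
```

carry_out(
  rows=[
    [-6, 0, 0, 0, 0, 0],
    [-12, 0, 0, 0, 0, 0],
    [-18, 0, 0, 0, 0, 0],
    [-24, 0, 0, 0, 0, 0],
    [-30, 0, 0, 0, 0, 0],
    [-36, 0, 0, 0, 0, 0],
    [-40, 0, 0, 0, 0, 0],
    [-40, 0, 0, 0, 0, 0],
  ],
)

```text
t: 29.78
tool_pos: [0.5429, -0.3351, 0.0205]
ee_rot: [-0.002, 0.11, 0.994, 0.0]
wrist_force: [-7.3, 1.2, 4.3]
gripper_width: 0.004
grasp_force: 3.7
```

```bash
python3 st.py
```

```text
tcp' [-36.4 -54.3] force tray x,y,z [-6.66 -0.73  4.16]
tray floor front edge x' along y'=-54:
[-28.1, -28.1, -21.7, -17.6, -15.3, -9.8]
```

Travel is about 122 mm so far, with 13 mm left. I'll approach slowly until the hard stop.

carry_out(
  rows=[
    [-3, 0, 0, 0, 0, 0],
    [-6, 0, 0, 0, 0, 0],
    [-9, 0, 0, 0, 0, 0],
    [-11, 0, 0, 0, 0, 0],
    [-11, 0, 0, 0, 0, 0],
  ],
)

```text
t: 30.7
tool_pos: [0.552, -0.3371, 0.0204]
ee_rot: [-0.004, 0.11, 0.994, 0.001]
wrist_force: [-15.4, 4.2, 10.6]
gripper_width: 0.003
grasp_force: 8.1
```

carry_out(
  rows=[
    [-1, 0, 0, 0, 0, 0],
    [-2, 0, 0, 0, 0, 0],
    [-2, 0, 0, 0, 0, 0],
  ],
)

```text
t: 31.08
tool_pos: [0.5521, -0.3371, 0.0204]
ee_rot: [-0.005, 0.11, 0.994, 0.001]
wrist_force: [-24.3, 6.2, 18.2]
gripper_width: 0.003
grasp_force: 12.8
```

carry_out(
  rows=[
    [-1, 0, 0, 0, 0, 0],
    [-2, 0, 0, 0, 0, 0],
    [-2, 0, 0, 0, 0, 0],
  ],
)

```text
t: 31.45
tool_pos: [0.5521, -0.3372, 0.0203]
ee_rot: [-0.007, 0.11, 0.994, 0.002]
wrist_force: [-34.5, 8.5, 25.6]
gripper_width: 0.003
grasp_force: 17.7
```

carry_out(
  rows=[
    [5, 0, 0, 0, 0, 0],
    [12, 0, 0, 0, 0, 0],
    [40, 0, 0, 0, 0, 0],
    [80, 0, 0, 0, 0, 0],
    [120, 0, -30, 0, 0, 0],
    [130, 0, -60, 0, 0, 0],
    [130, 0, -60, 0, 0, 0],
  ],
)

```text
t: 32.33
tool_pos: [0.4336, -0.3116, 0.084]
ee_rot: [0.002, 0.11, 0.994, -0.002]
wrist_force: [0.2, 0.5, 0.3]
gripper_width: 0.005
grasp_force: 0.0
```

Run:
```python
from st import *
v,u=np.mgrid[150:300,140:330]
Q=np.array([dep(s,d,a,b) for a,b in zip(u.ravel(),v.ravel())]);I=np.array([inv(x) for x in Q])
top=(abs(Q[:,2]-.029)<.003)&(I[:,1]<-30)&(I[:,1]>-110)&(I[:,0]<5)
print("floor x'",np.percentile(I[top,0],[1,50,99]),top.sum())
h=(Q[:,2]>.045)&(Q[:,2]<.070)&(I[:,1]<70)&(I[:,1]>-130)&(abs(I[:,0])<20)
print("housing face x'",np.percentile(I[h,0],[5,50,95]).round(1),h.sum())
ht=(abs(Q[:,2]-.077)<.003)&(I[:,1]<30)&(I[:,1]>-100)
print("housing top front",np.percentile(I[ht,0],[.5,2]).round(1))
pt,dt=snapshot("top");c=calibration("top")
v,u=np.mgrid[130:270,190:320];Q=np.array([dep(c,dt,a,b) for a,b in zip(u.ravel(),v.ravel())]);I=np.array([inv(x) for x in Q])
for y in range(-115,20,15):
    k=abs(I[:,1]-y)<4
    a=I[k&(abs(Q[:,2]-.03)<.004),0];b=I[k&(abs(Q[:,2]-.077)<.004),0];print(y,a.min() if len(a) else None,b.min() if len(b) else None)
```

```text
tcp' [-150.2  -53.6] force tray x,y,z [ 0.37 -0.18 -0.24]
floor x' [-20.889  -9.9     4.389] 312
housing face x' [ 1.6  3.8 12.4] 786
housing top front [4.9 6.7]
-115 -18.2 5.1
-100 -17.6 5.2
-85 -17.6 6.0
-70 -18.0 5.3
-55 -17.8 5.9
-40 -17.7 6.1
-25 -18.0 6.1
-10 -18.1 6.6
5 -16.5 7.3
```

The plate face stands about 23 mm in front of the housing (x' about -18.5 against 4 to 5), and the slide stopped hard, so the tray is home. The arm is clear of everything.

```bash
python3 -c "
from station import *
print(job_done())"
```

```text
the job is handed in; nothing more can be done
None
```

The cell was pushed flat against the rail and slid past the sprung finger to the end stop, then the tray was shut to its hard stop; I moved nothing else and handed the job in at about 33 s, though I couldn't see the cell once it was inside.

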